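# Set the pole-shoe gap with a gauge block and hold it nipped

### The job

First press the jig's hinged keeper strap down until its spring snaps over and holds it shut. Then take the gauge block out of its stand and stand it, upright and square, fully down on the jig's plate near the middle of the one gap beside the dark pole shoe that is wide enough for it as the shoe stands (do not shift the shoe to make room on the other side), and let go of it. Finally push the shoe by its orange lug towards the block until block, shoe and fence sit flush, and finish still holding that steady, moderate push (about 10 N) on the lug; leave the loose bits around the jig where they are.

Things in the scene. Friction and masses are not known exactly. Their poses are not given: they have to be found in the camera images.
- jig: Blue setting jig fixed to the bench, base plate 140 (x) x 180 (y) x 12 mm. Origin under the plate's centre; y is the direction in which the shoe slides; x points away from the keeper strap, which lies along the plate's -x edge.
- bay (a point): Point on the top face of the jig's plate (12 mm above the bench) midway between the two fences, 15 mm to +x of the jig's centre, with the jig's axes. Shoe, fences and both gaps are centred on this x. The plate is flat and smooth in the gaps.
- shoe: Dark steel pole shoe, 64 (x) x 70 (y) mm, sliding along the jig's y by up to 9.5 mm either way from the bay point (about 1.5 N of friction). Origin at its centre at plate level; its flat sides are 35 mm to either side (y), its top 25.5 mm above the plate. Its orange lug stands at the centre, from 24.5 to 56.5 mm above the plate; a tongue runs to -x under the strap.
- lug (a point): Centre of the shoe's orange lug, 40.5 mm above the plate; the lug is 28 (x) x 12 (y) x 32 mm and reaches 16 mm above this point.
- fence_thin: Aluminium fence bar at one side of the shoe, 64 (x) x 12 (y) mm and 30 mm high, fixed on the jig's plate. Origin at the centre of its underside, axes as the jig. It stands 56.5 mm from the bay point on the +y or the -y side, so the gap between it and the shoe is wide, 13 to 18 mm at the start.
- fence_thick: Aluminium fence bar at the other side of the shoe, 64 (x) x 30 (y) mm and 30 mm high, fixed. Origin and axes likewise, 56.5 mm from the bay point. The gap between it and the shoe is narrow, 4 to 9 mm at the start.
- gauge_block: Loose brass gauge block with two black bands, 36 (x) x 10 (y) x 62 (z) mm, about 0.12 kg. Origin at the centre of its underside. It starts upright in its stand; in the gap its y lies along the jig's y (either way round) and it stands on the plate, 32 mm of it above the fences.
- stand: Grey stand for the gauge block, fixed, 72 (x) x 46 (y) x 26 mm; its slot, 39 x 13 mm, is 20 mm deep, so the block's foot is 6 mm above the bench and 42 mm of the block stick out. Origin at the centre of its underside; axes as the block's.
- keeper (a joint): Turn of the steel keeper strap, rad: 0 is fully open (as at the start: the strap rises from the hinge at 0.85 rad above level, leaning to the jig's +y), 0.85 is shut (lying level along the jig's y). An over-centre spring holds it open up to about 0.45; beyond that it pulls the strap shut and keeps it there. Pushing it over takes about 4 N at the tip.
- keeper_tip (a point): Centre of the top of the red pad (24 x 24 mm) at the strap's free end, 110 mm from the hinge (the strap ends at 122 mm); when shut it faces up, 34.5 mm above the bench.
- keeper_hinge (a point): Point on the strap's hinge axis, which runs along the jig's x, at the jig's (-45, -60) mm and 31 mm above the bench. The shut strap runs from here to +y of the jig; it opens upward, its tip swinging up and back towards -y.
- plug_orange: Loose orange plug, 26x22x46 mm, behind the jig: a bystander. Origin under its centre.
- bush_brass: Loose brass bush, 22 mm across, 33 mm high, behind the jig: a bystander. Origin under its centre.
- nut_m12: Loose hexagon nut, 18x21x10 mm, on the left behind the stand: a bystander. Origin under its centre.

How it is judged:
By the outcome, as a careful person would: the job done as asked, in the order asked, and still so for the second after the job is handed in, while the arm keeps its last pose, push and grip.
It also fails if it takes over 69 s, if anything falls off the work surface, if the arm or the gripper's body presses on something with over 40 N, if the wrist force passes 120 N, or if a joint passes its speed limit or range.

### The arm

A 6-joint arm with a two-finger parallel gripper is mounted at the origin on a cart in front of the work surface, level with it; the furniture and walls round the work are solid. World frame = base frame: x ahead of the robot, y to its left, z up, the work surface at z = 0. Lengths are in m, angles in rad, forces in N, time in s.
With the tool pointing down it reaches from about 0.325 to 0.85 m from the base axis. Payload 15.5 kg.
Tool frame: the origin (TCP) lies between the finger pads; the fingertips stand tcp_to_tips ahead of it and the grasp point (between the pads) lies 2 mm behind it (tcp_to_tips is the distance from the TCP to the fingertips, in m); z points along the fingers, y is the line along which they close (so a half turn about z gives the same grasp; the last joint's range is limited). The gripper opens to 91 mm and grips with 3 to 60 N. Pads are 32 mm wide; open, the fingers measure 118 mm over their backs; the gripper's body (76 mm by 178 mm) begins 60 mm behind the grasp point.
Start: joints at [1.242, 0.494, 1.345, -0, 1.302, -0.096], TCP at [0.144, 0.608, 0.231] pointing down, gripper open.
Joint ranges: [-2.91, 2.91], [-0.82, 2.16], [0.22, 2.67], [-1.22, 4.37], [0.12, 2.79], [-3.08, 3.08]. Speed limits (rad/s): [1.89, 1.89, 2.57, 3.01, 3.01, 3.01].

### API

Orientations are given as a unit quaternion [w, x, y, z].
In Python, from plant import * gives the robot as it stands. The module is installed in compiled form; this text tells all that it offers.
- The arm moves only by the shell command python3 -m creep 'ROWS' [FORCE]. ROWS is a JSON object of lists of equal length, an entry for each row: "jaw": the closure, from -1 (fully open) to 1 (shut); "offset": the shift along the tool's x, y, z in m, a list of three; "turn": the turn about the tool's z in rad. A call has 1 to 5 rows; each row shifts and turns the commanded pose from where the row before left it, along the tool's axes as they then stand; what a row does not reach is not made up. A row lasts 1/12 s, in which the tool goes at most 41.7 mm and 7.16 degrees, less where a joint would pass 70% of its speed; a pose out of reach is approached as far as the arm can. A call with a gripper value outside its range is refused whole. The fingers move at their own pace and stop on an object; FORCE is the grip in N (left out, the last holds). Time passes only in rows, so rows that do not move let the fingers close. It gives the time, the measured TCP pose, the force, the opening and the grip force at its end, in the units of the state.
- get_state(): the state, without advancing time (a new reading comes with each control period).
- get_image(name): name is "side" or "top" or "wrist"; returns a dict with "image" (420x560x3 uint8, red, green, blue), "range_z" (420x560 float32, m along the optical axis (not along the pixel's ray), 0 where there is no reading), "fovy" (degrees; the focal length in pixels is half the picture's height over the tangent of half this angle, whatever the lens; pixels are square), "cx", "cy" (the principal point, pixels), "rvec" (rotation vector, rad) and "tvec" (3), from world to camera coordinates, as OpenCV has them. Camera axes: x right, y down, z forward; pixel columns grow to the right and rows downward; lengths in m; the calibration is good to about 2 mm. The wrist camera is an equidistant fisheye: a pixel r from the principal point sees the ray r / f radians off the axis. A picture is of the moment at which its call begins.
- sign_off(): hands the job in; it is judged then, once.
The state is a dict: "clock": time; "joints": joint angles; "dq": joint speeds; "tau": joint torques, N m; "ee_pos": TCP position; "tcp_rot": TCP orientation; "contact_force": force on the tool from outside, world axes, zero at the start; "ft_torque": the same for the moment, N m; "grip_width": finger opening in m; "finger_force": force on a finger pad.
Only numpy, scipy, OpenCV 4.12 (cv2) and the standard library are available. Lean on these libraries where they do the work, as an engineer would, in place of code of your own. Each camera call takes 0.05 s, during which the arm holds its last target. There are 200 camera calls.

## Working session

There is one attempt and no reset: what is moved stays moved. The work goes in short steps, Python scripts to look and compute and a shell command to move; the robot and the scene stay as the last step left them, time stands still between calls to the robot, and variables do not carry over. Pictures are saved under pics/ and viewed, at most 10 in all, crops included, and the job is handed in when it is done.

```bash
mkdir -p pics; cat > h.py <<'E'
from plant import *
import numpy as np, cv2
def grab(n,fn):
    d=get_image(n); cv2.imwrite(f'pics/{fn}.png',d['image'][:,:,::-1]); np.save(f'pics/{fn}.npy',d,allow_pickle=True); return d
def load(fn): return np.load(f'pics/{fn}.npy',allow_pickle=True).item()
def ray(d,u,v):
    f=210/np.tan(np.radians(d['fovy'])/2); R=cv2.Rodrigues(np.array(d['rvec'],float))[0]; t=np.array(d['tvec'],float).ravel()
    a,b=(u-d['cx'])/f,(v-d['cy'])/f
    return -R.T@t, R.T@np.array([a,b,1.])
def rayw(d,u,v):
    f=210/np.tan(np.radians(d['fovy'])/2); R=cv2.Rodrigues(np.array(d['rvec'],float))[0]; t=np.array(d['tvec'],float).ravel()
    a,b=u-d['cx'],v-d['cy']; r=np.hypot(a,b); th=r/f
    c=np.array([a/r*np.sin(th),b/r*np.sin(th),np.cos(th)]) if r>0 else np.array([0,0,1.])
    return -R.T@t, R.T@c
def atz(d,u,v,z,w=False):
    o,r=(rayw if w else ray)(d,u,v); return o+r*(z-o[2])/r[2]
def P(d,u,v):  # from depth
    o,r=ray(d,u,v); return o+r*d['range_z'][int(round(v)),int(round(u))]
def tri(d1,p1,d2,p2,w1=False,w2=False):
    o1,r1=(rayw if w1 else ray)(d1,*p1); o2,r2=(rayw if w2 else ray)(d2,*p2)
    s=np.linalg.lstsq(np.c_[r1,-r2],o2-o1,rcond=None)[0]
    a,b=o1+s[0]*r1,o2+s[1]*r2; return (a+b)/2,np.linalg.norm(a-b)
E
python3 - <<'E'
from h import *
s=get_state(); print({k:np.round(v,3) for k,v in s.items()})
a=grab('top','top0')['image']; b=grab('side','side0')['image']; 
for n in('top0','side0'):
    d=load(n); print(n,d['fovy'],d['cx'],d['cy'],ray(d,280,210))
    cv2.imwrite(f'pics/{n}b.png',cv2.resize(d['image'][:,:,::-1],(800,600),interpolation=cv2.INTER_CUBIC))
E
```

```text
{'clock': np.float64(0.0), 'joints': array([ 1.242,  0.494,  1.346, -0.   ,  1.302, -0.096]), 'dq': array([ 0.   , -0.   ,  0.001, -0.   , -0.001, -0.   ]), 'tau': array([ 2.0000e-03, -8.7882e+01, -3.8186e+01,  7.1000e-02,  5.3000e-02,
       -0.0000e+00]), 'ee_pos': array([0.144, 0.608, 0.23 ]), 'tcp_rot': array([-0.   ,  0.116,  0.993, -0.001]), 'contact_force': array([-0.979,  0.293,  0.549]), 'ft_torque': array([-0.033, -0.019, -0.025]), 'finger_force': np.float64(0.0), 'grip_width': np.float64(0.091)}
top0 45.96103178561973 274.17442733852596 211.28446444166266 (array([0.431011  , 0.18632001, 0.92930752]), array([ 0.15208606, -0.01533744, -0.98832167]))
side0 46.766571594299236 270.2305055311743 211.2533831477791 (array([ 0.2444967 , -0.34150861,  0.67274565]), array([ 0.39912995,  0.63679128, -0.6600026 ]))
```

View pics/top0b.png

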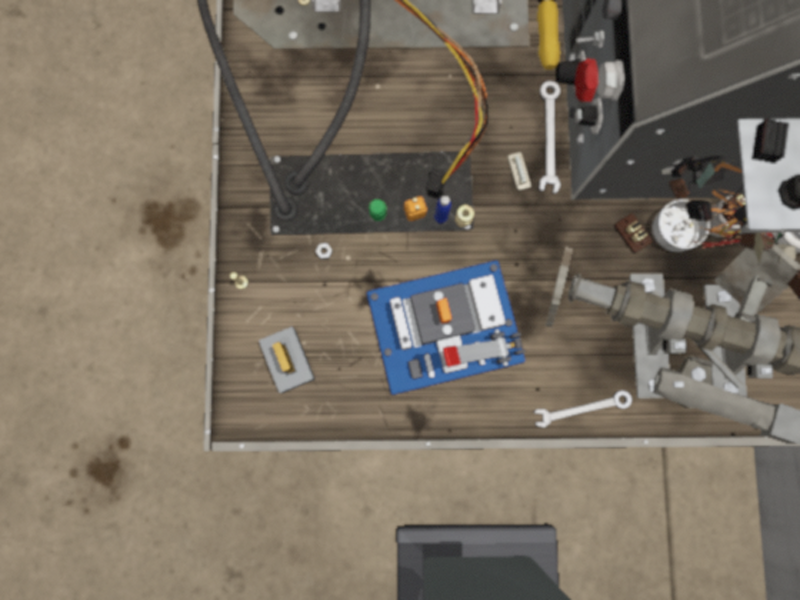

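View pics/side0b.png

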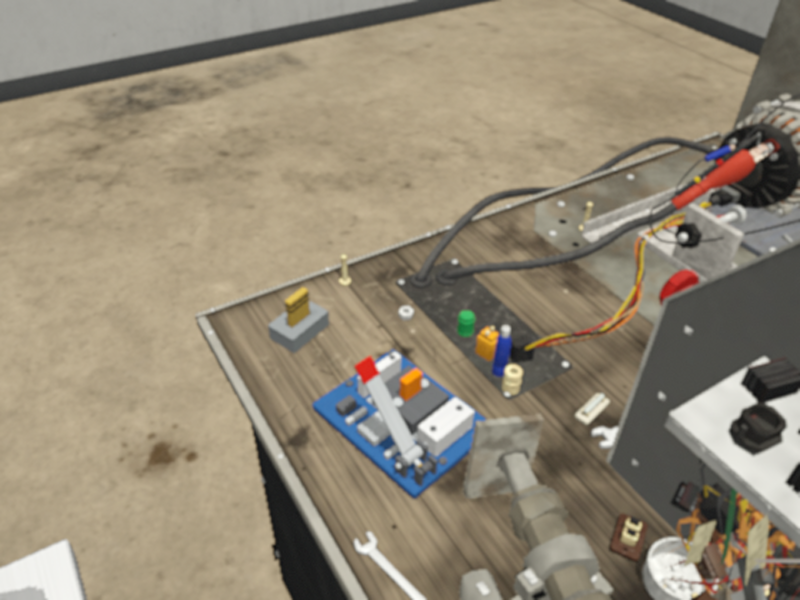

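The top view shows the jig at about (445,327) of 800x600, with the thin fence on the left (+y) and the block in its stand at (285,358). The strap is open, with its red pad at (452,355), and the orange lug is at (444,311). The side view shows the same, with the pad at (368,370). Next I'll enlarge both.

```bash
python3 - <<'E'
from h import *
def crop(n,x0,y0,w,h,k,out):
    im=load(n)['image'][y0:y0+h,x0:x0+w,::-1]; im=cv2.resize(im,None,fx=k,fy=k,interpolation=cv2.INTER_CUBIC)
    for x in range(0,w,10):
        cv2.line(im,(x*k,0),(x*k,6 if (x+x0)%50 else 14),(0,255,255),1)
        if (x+x0)%20==0: cv2.putText(im,str(x+x0),(x*k,24),0,.4,(0,255,255),1)
    for y in range(0,h,10):
        cv2.line(im,(0,y*k),(6,y*k),(0,255,255),1)
        if (y+y0)%20==0: cv2.putText(im,str(y+y0),(8,y*k+4),0,.4,(0,255,255),1)
    cv2.imwrite(f'pics/{out}.png',im)
crop('top0',180,180,190,100,4,'top0c')
crop('side0',180,190,180,160,4,'side0c')
E
sed -n 1,1p h.py >/dev/null
```

```text
(no output)
```

View pics/top0c.png

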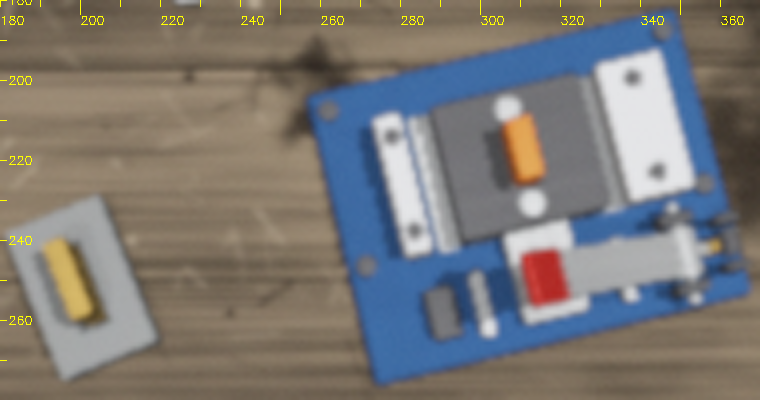

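View pics/side0c.png

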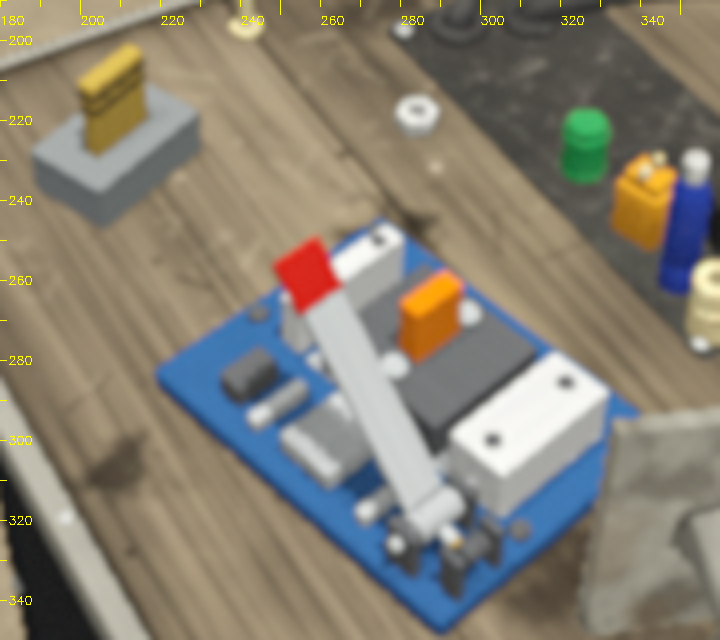

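The enlarged top crop gives these pixels. Plate corners: (257,204.5), (348,182), (367,252.5), (274.5,276). Block top centre about (197,249.5). Lug top centre about (310.5,217). Pad about (315.5,249). The wide gap is on the +y side, about (281–291, 225). In the side crop, the block top is at about (208,205), the lug top at about (287,261) and the pad at (256,259).

```bash
python3 - <<'E'
from h import *
np.set_printoptions(precision=4,suppress=True)
t=load('top0'); s=load('side0')
T=lambda x,y:(180+x/4,180+y/4); S=lambda x,y:(180+x/4,190+y/4)
def mid(pts,z):
    q=np.array([atz(t,*T(*p),z) for p in pts]); return q
j=mid([(307,98),(672,8),(748,290),(378,383)],.012)
print('jig',j.mean(0),np.linalg.norm(np.roll(j,-1,0)-j,axis=1))
for i,k in((0,1),(3,2),(3,0),(2,1)):
    v=j[i]-j[k] if (i,k) in((0,1),(3,2)) else j[k]-j[i]; print(np.degrees(np.arctan2(v[1],v[0])))
b=mid([(42,243),(64,235),(95,310),(73,322)],.068); print('block',b.mean(0),np.linalg.norm(np.roll(b,-1,0)-b,axis=1)); v=b[0]-b[3]+b[1]-b[2]; print(np.degrees(np.arctan2(v[1],v[0])))
st=mid([(8,225),(100,193),(159,343),(66,380)],.026); print('stand',st.mean(0),np.linalg.norm(np.roll(st,-1,0)-st,axis=1)); v=st[0]-st[3]+st[1]-st[2]; print(np.degrees(np.arctan2(v[1],v[0])))
l=mid([(502,120),(528,112),(545,177),(517,187)],.0685);print('lug',l.mean(0),np.linalg.norm(np.roll(l,-1,0)-l,axis=1))
p=mid([(522,255),(557,249),(569,298),(530,306)],.115);print('pad@.115',p.mean(0))
print('tri block',tri(t,T(68.5,277.5),s,S(111,68)),'lug',tri(t,T(523,149),s,S(430,287)),'pad',tri(t,T(545,277),s,S(308,275)))
print('hinge-ish')
# depth checks
for n,d in(('t',t),('s',s)):
    im=d['image'].astype(int); R,G,B=im[...,0],im[...,1],im[...,2]
    for nm,m in(('red',(R>150)&(G<70)&(B<70)),('lug',(R>190)&(G>90)&(G<170)&(B<90))):
        ys,xs=np.nonzero(m&(d['range_z']>0)); q=np.array([P(d,x,y) for x,y in zip(xs,ys)])
        k=(np.abs(q[:,0]-.46)<.12)&(np.abs(q[:,1]-.17)<.12)&(q[:,2]<.2); q=q[k]; print(n,nm,k.sum(),np.median(q,0),q[:,2].max())
# depth at points
for nm,x,y in(('fthinA',385,150),('fthinB',410,215),('fthick',645,100),('shoe',460,140),('gap1',425,180),('gap2',600,150)): print(nm,P(t,*T(x,y)))
E
```

```text
jig [0.5371 0.1135 0.012 ] [0.1776 0.137  0.1765 0.1368]
103.48759910186034
103.4200787722742
13.513795763994407
13.01660962679709
block [0.4958 0.3179 0.068 ] [0.0101 0.0356 0.0107 0.0372]
22.488999654518125
stand [0.4955 0.3175 0.026 ] [0.0443 0.074  0.045  0.0758]
21.52006711035998
lug [0.5501 0.1191 0.0685] [0.012  0.0297 0.0131 0.0303]
pad@.115 [0.4905 0.1151 0.115 ]
tri block (array([0.4958, 0.3178, 0.0682]), np.float64(0.00015197713718329876)) lug (array([0.5499, 0.1193, 0.0727]), np.float64(0.0009696739122491128)) pad (array([0.4904, 0.1149, 0.1162]), np.float64(9.115698974175994e-05))
hinge-ish
t red 96 [0.4908 0.1161 0.1196] 0.12623162989167303
t lug 77 [0.552  0.1189 0.0684] 0.07073800293765342
s red 144 [0.4895 0.1159 0.117 ] 0.12639219963714854
s lug 105 [0.5501 0.1186 0.0678] 0.1238724484159498
fthinA [0.5537 0.1795 0.0434]
fthinB [0.5242 0.1686 0.0428]
fthick [0.5759 0.061  0.0403]
shoe [0.5588 0.1453 0.0372]
gap1 [0.5433 0.1608 0.0152]
gap2 [0.5569 0.0788 0.0129]
```

```bash
cat >> h.py <<'E'
from scipy.spatial.transform import Rotation as Ro
np.set_printoptions(precision=4,suppress=True)
def rot():
    w,x,y,z=get_state()['tcp_rot']; return Ro.from_quat([x,y,z,w]).as_matrix()
def go(p,yaw=None,rows=None):
    """offset in present tool axes to world p, and the turn giving tool y the world yaw (deg)"""
    R=rot(); s=get_state(); o=R.T@(np.array(p)-s['ee_pos']); y0=np.degrees(np.arctan2(R[1,1],R[0,1])); 
    print('off mm',o*1000,'yaw',y0,'tilt',np.degrees(np.arccos(-R[2,2])), '' if yaw is None else 'turn %.4f'%np.radians(-((yaw-y0+90)%180-90)))
E
python3 - <<'E'
import plant; print([n for n in dir(plant) if n[0]!='_'], getattr(plant,'tcp_to_tips',None))
from h import *
print('target above pad'); go([.4905,.115,.19],103.4)
t=load('top0'); 
for u,v in((392,200),(397,178),(388,220),(405,205),(430,210),(460,220)): print(u,v,P(t,u,v))
E
```

```text
['IKError', 'get_image', 'get_state', 'sign_off', 'tcp_to_tips'] 0.017
target above pad
off mm [-450.7805 -399.5635   40.791 ] yaw 76.6614874890055 tilt 0.06499883617818422 turn -0.4667
392 200 [ 0.5721 -0.0145  0.1111]
397 178 [ 0.6103 -0.0254  0.1082]
388 220 [ 0.5429 -0.0146  0.0756]
405 205 [ 0.5666 -0.0414  0.0906]
430 210 [ 0.5571 -0.0829  0.0938]
460 220 [ 0.5389 -0.1316  0.0976]
```

```bash
R='{"jaw":[1,1,1,1,1],"offset":[[-0.03,-0.0266,0],[-0.03,-0.0266,0],[-0.03,-0.0266,0],[-0.03,-0.0266,0],[-0.03,-0.0266,0]],"turn":[0,0,0,0,0]}'; echo skip; 
python3 -m creep '{"jaw":[1,1,1,1,1],"offset":[[-0.03,-0.0266,0],[-0.03,-0.0266,0],[-0.03,-0.0266,0],[-0.03,-0.0266,0],[-0.03,-0.0266,0]],"turn":[0,0,0,0,0]}' 20
python3 -m creep '{"jaw":[1,1,1,1,1],"offset":[[-0.03,-0.0266,0],[-0.03,-0.0266,0],[-0.03,-0.0266,0],[-0.03,-0.0266,0],[-0.03,-0.0266,0]],"turn":[0,0,0,0,0]}'
python3 -m creep '{"jaw":[1,1,1,1,1],"offset":[[-0.03,-0.0266,0],[-0.03,-0.0266,0],[-0.03,-0.0266,0],[-0.03,-0.0266,0],[-0.03,-0.0266,0]],"turn":[0,0,0,0,0]}'
python3 -m creep '{"jaw":[1,1,1,1,1],"offset":[[0,0,0],[0,0,0],[0,0,0],[0,0,0],[0,0,0]],"turn":[-0.1167,-0.1167,-0.1167,-0.1167,0]}'
python3 - <<'E'
from h import *
d=grab('wrist','w1'); go([.4905,.115,.15],103.4); print(d['fovy'],d['cx'],d['cy'],rayw(d,280,210), d['range_z'].max())
cv2.imwrite('pics/w1b.png',cv2.resize(d['image'][:,:,::-1],(800,600)))
E
```

```text
skip
clock: 0.52
ee_pos: [0.2599, 0.4424, 0.2307]
tcp_rot: [-0.0, 0.116, 0.993, -0.0]
contact_force: [1.2, -0.0, -0.2]
grip_width: 0.0607
finger_force: 0.0
clock: 0.93
ee_pos: [0.3753, 0.2783, 0.2309]
tcp_rot: [-0.0, 0.116, 0.993, -0.0]
contact_force: [0.9, 1.5, 1.1]
grip_width: 0.0273
finger_force: 0.0
clock: 1.35
ee_pos: [0.4906, 0.1141, 0.2308]
tcp_rot: [-0.0, 0.116, 0.993, -0.0]
contact_force: [0.9, 0.9, 0.3]
grip_width: 0.0007
finger_force: 0.0
clock: 1.77
ee_pos: [0.4899, 0.1159, 0.2307]
tcp_rot: [-0.0, -0.12, 0.993, -0.0]
contact_force: [0.2, -0.1, -0.7]
grip_width: 0.0005
finger_force: 0.0
off mm [-0.4319 -1.1564 80.7373] yaw 103.30439141419588 tilt 0.027392920981216744 turn -0.0017
65.70646984690485 275.32736287845205 205.35254813879902 (array([0.4205, 0.0994, 0.3853]), array([ 0.2529,  0.0757, -0.9645])) 1.7413037
```

View pics/w1b.png

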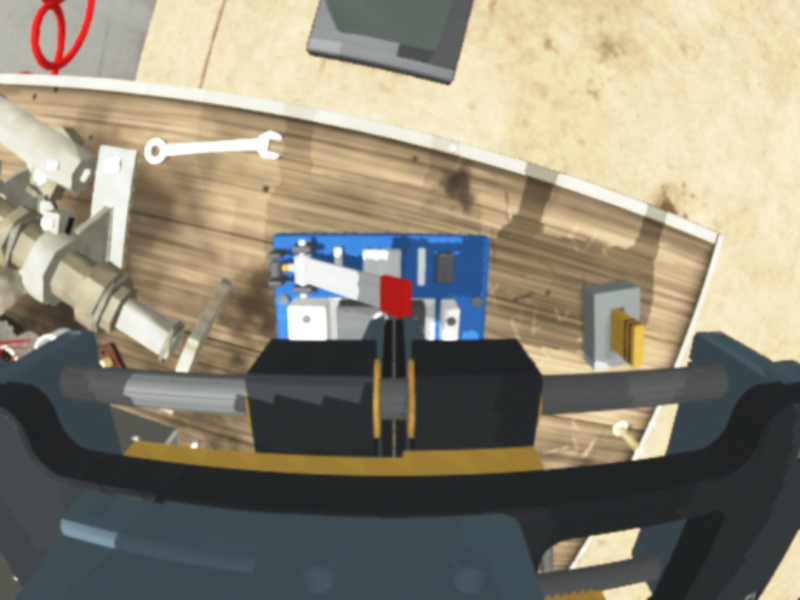

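The wrist view shows the closed fingertips above the red pad (395,297 of 800x600), with the jig square to the picture. Now I'll press the strap.

```bash

python3 -m creep '{"jaw":[1,1,1,1,1],"offset":[[0,-0.001,0.03],[0,0,0.03],[0,0,0.025],[0,0,0.005],[0,0.004,0.005]],"turn":[0,0,0,0,0]}'
python3 -m creep '{"jaw":[1,1,1,1,1],"offset":[[0,0.005,0.006],[0,0.005,0.006],[0,0.004,0.006],[0,0.004,0.006],[0,0.004,0.006]],"turn":[0,0,0,0,0]}'
python3 -m creep '{"jaw":[1,1,1,1,1],"offset":[[0,0.004,0.007],[0,0.003,0.007],[0,0.003,0.007],[0,0.002,0.007],[0,0.002,0.007]],"turn":[0,0,0,0,0]}'
```

```text
clock: 2.23
ee_pos: [0.4888, 0.1186, 0.1354]
tcp_rot: [-0.001, -0.115, 0.993, -0.0]
contact_force: [-0.8, -3.1, 1.1]
grip_width: 0.0005
finger_force: 1.6
clock: 2.65
ee_pos: [0.4846, 0.1412, 0.1059]
tcp_rot: [0.001, -0.117, 0.993, 0.0]
contact_force: [1.0, -0.2, -0.1]
grip_width: 0.0005
finger_force: 0.6
clock: 3.07
ee_pos: [0.4808, 0.1542, 0.0701]
tcp_rot: [-0.0, -0.117, 0.993, -0.0]
contact_force: [-0.2, -0.6, -0.9]
grip_width: 0.0006
finger_force: 0.0
```

```bash
cat >> h.py <<'E'
def red(n):
    d=get_image(n); im=d['image'].astype(int); m=(im[...,0]>130)&(im[...,1]<70)&(im[...,2]<70)&(d['range_z']>0)
    q=np.array([P(d,x,y) for y,x in np.argwhere(m)]).reshape(-1,3); q=q[(abs(q[:,0]-.48)<.1)&(abs(q[:,1]-.13)<.1)]
    print(n,len(q),q.mean(0),q.min(0),q.max(0)); return d
E
python3 - <<'E'
from h import *
red('side'); red('top'); print(get_state()['contact_force'])
d=grab('side','s2'); cv2.imwrite('pics/s2b.png',cv2.resize(d['image'][150:350,150:420,::-1],(800,593)))
E
```

```text
side 108 [0.4804 0.1519 0.0344] [0.4661 0.1415 0.0296] [0.493  0.1628 0.0521]h.py:34: RuntimeWarning: Mean of empty slice.
  print(n,len(q),q.mean(0),q.min(0),q.max(0)); return d
  ret = um.true_divide(
Traceback (most recent call last):
  File "h.py", line 34, in red
    print(n,len(q),q.mean(0),q.min(0),q.max(0)); return d
                             ~~~~~^^^
ValueError: zero-size array to reduction operation minimum which has no identity
```

The pad now lies at z = 0.034, (0.480, 0.152), so the strap is shut. Now I'll lift and look down at the gap from the wrist.

```bash

python3 -m creep '{"jaw":[1,1,1,1,1],"offset":[[0,0,-0.04],[0,0,-0.04],[0,0,-0.04],[0,0,-0.04],[-0.04,-0.006,0]],"turn":[0,0,0,0,0]}'
python3 -m creep '{"jaw":[1,1,1,1],"offset":[[-0.04,-0.007,0],[-0.04,-0.007,0],[0,0,0],[0,0,0]],"turn":[0,0,0,0]}'
python3 - <<'E'
from h import *
red('top')
d=grab('wrist','w2'); print(rayw(d,275,205)); go([.5,.318,.23],112)
im=d['image'][:,:,::-1]; k=4; x0,y0=185,70
f=210/np.tan(np.radians(d['fovy'])/2); R=cv2.Rodrigues(np.array(d['rvec'],float))[0]; t=np.array(d['tvec'],float).ravel()
c=R@np.array([.541,.16,.03])+t; th=np.arctan2(np.hypot(c[0],c[1]),c[2]); n=np.hypot(c[0],c[1]); u,v=d['cx']+f*th*c[0]/n,d['cy']+f*th*c[1]/n; print(u,v)
x0=int(u-120);y0=int(v-70); print(x0,y0)
cv2.imwrite('pics/w2b.png',cv2.resize(im[y0:y0+140,x0:x0+190],None,fx=4,fy=4,interpolation=cv2.INTER_CUBIC))
E
```

```text
clock: 3.58
ee_pos: [0.5195, 0.1577, 0.24]
tcp_rot: [0.004, -0.117, 0.993, 0.0]
contact_force: [3.0, 1.8, 1.5]
grip_width: 0.0001
finger_force: 0.0
clock: 3.92
ee_pos: [0.6036, 0.1621, 0.2303]
tcp_rot: [-0.0, -0.116, 0.993, -0.0]
contact_force: [-0.9, 0.4, -0.6]
grip_width: 0.0008
finger_force: 0.0h.py:34: RuntimeWarning: Mean of empty slice.
  print(n,len(q),q.mean(0),q.min(0),q.max(0)); return d
  ret = um.true_divide(
Traceback (most recent call last):
  File "h.py", line 34, in red
    print(n,len(q),q.mean(0),q.min(0),q.max(0)); return d
                             ~~~~~^^^
ValueError: zero-size array to reduction operation minimum which has no identity
```

Same bug as before: the top view is occluded. I'll drop that check.

```bash
python3 - <<'E'
from h import *
try: red('side')
except ValueError: pass
d=grab('wrist','w2'); print(rayw(d,275,205)[1]); go([.4958,.318,.23],112)
im=d['image'][:,:,::-1]
f=210/np.tan(np.radians(d['fovy'])/2); R=cv2.Rodrigues(np.array(d['rvec'],float))[0]; t=np.array(d['tvec'],float).ravel()
c=R@np.array([.541,.15,.03])+t; th=np.arctan2(np.hypot(c[0],c[1]),c[2]); n=np.hypot(c[0],c[1]); u,v=d['cx']+f*th*c[0]/n,d['cy']+f*th*c[1]/n; print(u,v)
x0=max(0,int(u-95));y0=max(0,int(v-70)); print(x0,y0)
cv2.imwrite('pics/w2b.png',cv2.resize(im[y0:y0+140,x0:x0+190],None,fx=4,fy=4,interpolation=cv2.INTER_CUBIC))
E
```

```text
side 108 [0.4799 0.1534 0.0337] [0.47   0.1426 0.0254] [0.4923 0.1639 0.0376]
[ 0.2418  0.0556 -0.9687]
off mm [ 66.4077 175.9162   0.914 ] yaw 103.4107454774009 tilt 0.06147616384785296 turn -0.1499
277.2820273861141 132.16584515821657
182 62
```

View pics/w2b.png

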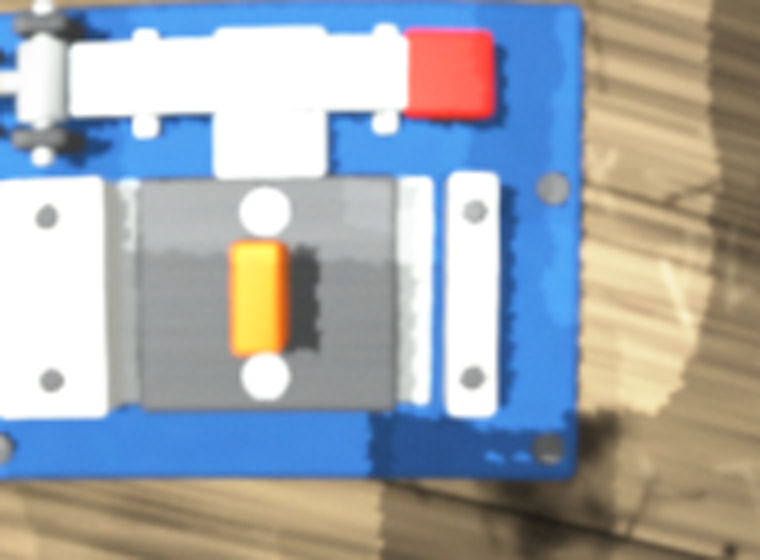

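The close view shows the strap shut. In the crop, the thin fence's inner edge is at x≈446 (y 173–415) and the shoe's +y edge is at x≈396 (y 180–408). I'll work out the gap from these.

```bash
python3 - <<'E'
from h import *
d=load('w2'); W=lambda x,y,z: atz(d,182+x/4,62+y/4,z,True)
fi=np.array([W(446,180,.042),W(446,408,.042)]); fo=np.array([W(499,180,.042),W(498,408,.042)])
sh=np.array([W(396,185,.0375),W(395,405,.0375)]); sl=np.array([W(141,185,.0375),W(141,405,.0375)])
tk=np.array([W(106,180,.042),W(109,410,.042)])
lug=np.array([W(231,242,.0685),W(286,242,.0685),W(286,355,.0685),W(231,355,.0685)]).mean(0)
for n,e in(('fi',fi),('fo',fo),('sh',sh),('sl',sl),('tk',tk)):
    v=e[0]-e[1]; print(n,e.mean(0),'yaw',np.degrees(np.arctan2(v[1],v[0]))-180 if v[0]<0 else np.degrees(np.arctan2(v[1],v[0])))
a=np.radians(13.4); ey=np.array([-np.sin(a),np.cos(a),0]);ex=np.array([np.cos(a),np.sin(a),0])
f=fi.mean(0); print('along ey from fence inner:',[(n,round(float((e.mean(0)-f)@ey)*1000,2)) for n,e in(('fo',fo),('sh',sh),('sl',sl),('tk',tk))],'lug',(lug-f)@ey*1000,lug)
ends=np.array([W(472,173,.042),W(472,415,.042)]); print('fence centre',ends.mean(0),np.linalg.norm(ends[0]-ends[1]))
# plate edges for yaw: right edge, bottom edge
for p,q in(((583,8),(576,478)),((5,2),(580,5)),((20,478),(570,478))):
    v=W(*q,.012)-W(*p,.012); print(np.degrees(np.arctan2(v[1],v[0])))
# block in w1
E
```

```text
fi [0.5402 0.1673 0.042 ] yaw -346.2228463331138
fo [0.5368 0.1807 0.042 ] yaw -346.2229918535512
sh [0.5437 0.1546 0.0375] yaw -346.72120265877896
sl [0.5589 0.0879 0.0375] yaw -347.6857132346545
tk [0.5604 0.0797 0.042 ] yaw -347.0870295428126
along ey from fence inner: [('fo', 13.87), ('sh', -13.21), ('sl', -81.6), ('tk', -89.93)] lug -46.95843525426843 [0.551  0.1216 0.0685]
fence centre [0.5385 0.174  0.042 ] 0.06424505579193278
13.319573560026575
102.02995299235307
103.26779020550788
```

The gap is about 13 mm and its middle is near (0.541, 0.161). Now I'll fetch the block.

```bash

python3 -m creep '{"jaw":[-1,-1,-1,-1,-1],"offset":[[0.0133,0.0352,0],[0.0133,0.0352,0],[0.0133,0.0352,0],[0.0133,0.0352,0],[0.0133,0.0352,0]],"turn":[0,0,0,0,0]}'
python3 -m creep '{"jaw":[-1,-1,-1,-1,-1],"offset":[[0,0,0.03],[0,0,0.03],[0,0,0.02],[0,0,0.02],[0,0,0]],"turn":[-0.075,-0.075,0,0,0]}'
python3 - <<'E'
from h import *
d=grab('wrist','w3'); go([.4958,.318,.057],112)
im=d['image'][:,:,::-1]
f=210/np.tan(np.radians(d['fovy'])/2); R=cv2.Rodrigues(np.array(d['rvec'],float))[0]; t=np.array(d['tvec'],float).ravel()
c=R@np.array([.4958,.318,.04])+t; th=np.arctan2(np.hypot(c[0],c[1]),c[2]); n=np.hypot(c[0],c[1]); u,v=d['cx']+f*th*c[0]/n,d['cy']+f*th*c[1]/n; print(u,v)
x0=max(0,int(u-100));y0=min(270,max(0,int(v-75))); print(x0,y0)
cv2.imwrite('pics/w3b.png',cv2.resize(im[y0:y0+150,x0:x0+200],None,fx=4,fy=4,interpolation=cv2.INTER_CUBIC))
E
```

```text
clock: 4.48
ee_pos: [0.4945, 0.319, 0.2314]
tcp_rot: [-0.0, -0.117, 0.993, 0.0]
contact_force: [0.8, -0.2, 0.5]
grip_width: 0.0312
finger_force: 0.0
clock: 4.9
ee_pos: [0.494, 0.3171, 0.128]
tcp_rot: [-0.003, -0.191, 0.982, -0.001]
contact_force: [-1.8, -0.6, -0.6]
grip_width: 0.0641
finger_force: 0.0
off mm [-1.1932  0.2144 73.0089] yaw 112.01851662102193 tilt 0.20103643198733745 turn 0.0003
275.20205101068626 219.1244974612275
175 144
```

View pics/w3b.png

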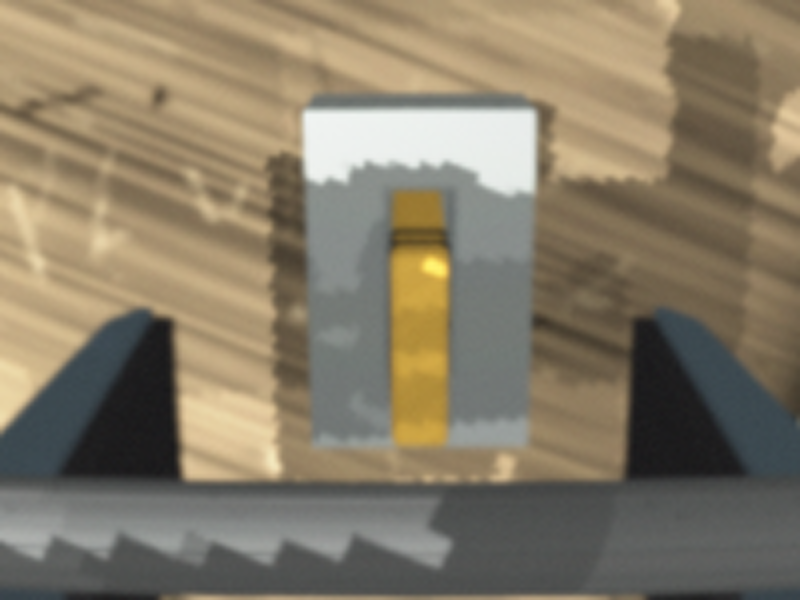

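The block's top face is at crop x 391–449, y 250–445, square to the fingers.

```bash
python3 - <<'E'
from h import *
d=load('w3'); W=lambda x,y,z: atz(d,175+x/4,144+y/4,z,True)
c=np.mean([W(391,250,.068),W(449,250,.068),W(391,445,.068),W(448,445,.068)],axis=0); print(c, np.linalg.norm(W(420,250,.068)-W(420,445,.068)))
st=np.mean([W(303,110,.026),W(537,110,.026),W(313,445,.026),W(527,445,.026)],axis=0); print('stand (full length?)',st,np.linalg.norm(W(420,110,.026)-W(420,445,.026)))
e=[W(420,250,.068)-W(420,445,.068)]; print(np.degrees(np.arctan2(e[0][1],e[0][0])))
print('tips mid',W(168,320,.111),W(638,320,.111), (W(168,320,.111)+W(638,320,.111))/2, get_state()['ee_pos'])
go([*c[:2],.057],112); go([.4958,.318,.057],112)
# triangulate block top with the top camera
t=load('top0'); print(tri(d,(175+420/4,144+347.5/4),t,(180+68.5/4,180+277.5/4),True,False))
E
```

```text
[0.4952 0.3214 0.068 ] 0.03599806318252105
stand (full length?) [0.4948 0.3219 0.026 ] 0.07182355029139659
-157.69629826640968
tips mid [0.4911 0.2811 0.111 ] [0.4664 0.3421 0.111 ] [0.4787 0.3116 0.111 ] [0.495  0.3175 0.13  ]
off mm [-1.856   3.5849 73.0055] yaw 112.01851662102193 tilt 0.20103643198733745 turn 0.0003
off mm [-1.1932  0.2144 73.0089] yaw 112.01851662102193 tilt 0.20103643198733745 turn 0.0003
(array([0.4962, 0.3203, 0.0625]), np.float64(0.0032908422195161682))
```

```bash

python3 -m creep '{"jaw":[-1,-1,-1,-1,-1],"offset":[[-0.0015,0.002,0.025],[0,0,0.025],[0,0,0.02],[0,0,0],[0,0,0]],"turn":[0,0,0,0,0]}'
python3 - <<'E'
from h import *
d=grab('wrist','w4'); s=get_state(); print(s['ee_pos'],s['grip_width'])
im=d['image'].astype(int); R,G,B=im[...,0],im[...,1],im[...,2]; brass=(R-B>70)&(R>110)
for v in range(195,270,5):
    xs=np.nonzero(brass[v,240:320])[0]+240; dk=im[v].sum(1)<120
    l=np.nonzero(dk[:270])[0]; r=np.nonzero(dk[290:])[0]+290
    print(v,(xs.min(),xs.max(),len(xs)) if len(xs) else None, l.max() if len(l) else None, r.min() if len(r) else None, d['range_z'][v,276].round(3))
E
```

```text
clock: 5.37
ee_pos: [0.4974, 0.3206, 0.062]
tcp_rot: [-0.0, -0.191, 0.982, -0.0]
contact_force: [0.2, 0.5, 0.5]
grip_width: 0.0913
finger_force: 0.0
[0.498  0.3209 0.0627] 0.09121611540939
195 None None None 0.195
200 None None None 0.195
205 None None None 0.197
210 (np.int64(270), np.int64(284), 15) None None 0.195
215 (np.int64(269), np.int64(284), 16) None None 0.184
220 (np.int64(269), np.int64(285), 17) None None 0.174
225 (np.int64(269), np.int64(285), 17) 192 358 0.166
230 (np.int64(268), np.int64(286), 19) 193 358 0.159
235 (np.int64(268), np.int64(287), 20) 193 357 0.157
240 (np.int64(268), np.int64(287), 20) 193 357 0.156
245 (np.int64(268), np.int64(287), 20) 194 356 0.157
250 (np.int64(268), np.int64(287), 20) 194 356 0.159
255 (np.int64(268), np.int64(287), 20) 195 356 0.159
260 (np.int64(268), np.int64(286), 19) 195 355 0.16
265 None 95 457 0.087
```

```bash

python3 -m creep '{"jaw":[-1,-1,0.6,1,1],"offset":[[0,0.0012,0.0055],[0,0,0],[0,0,0],[0,0,0],[0,0,0]],"turn":[0,0,0,0,0]}' 20
python3 -m creep '{"jaw":[1,1,1,1,1],"offset":[[0,0,0],[0,0,0],[0,0,0],[0,0,0],[0,0,0]],"turn":[0,0,0,0,0]}' 20
python3 -m creep '{"jaw":[1,1,1,1,1],"offset":[[0,0,0],[0,0,0],[0,0,0],[0,0,0],[0,0,0]],"turn":[0,0,0,0,0]}' 30
```

```text
clock: 5.83
ee_pos: [0.4972, 0.3218, 0.0558]
tcp_rot: [0.0, -0.191, 0.982, 0.0]
contact_force: [-0.2, -0.3, -0.3]
grip_width: 0.0743
finger_force: 0.0
clock: 6.25
ee_pos: [0.497, 0.3217, 0.0554]
tcp_rot: [-0.0, -0.191, 0.982, -0.0]
contact_force: [-0.0, 1.5, -0.6]
grip_width: 0.041
finger_force: 0.0
clock: 6.67
ee_pos: [0.497, 0.3217, 0.0554]
tcp_rot: [-0.0, -0.191, 0.982, -0.0]
contact_force: [0.2, 0.9, -0.2]
grip_width: 0.0097
finger_force: 30.0
```

```bash

python3 -m creep '{"jaw":[1,1,1,1,1],"offset":[[0,0,-0.015],[0,0,-0.02],[0,0,-0.025],[0,0,-0.03],[0,0,-0.03]],"turn":[0,0,0,0,0]}'
python3 -m creep '{"jaw":[1,1,1,1,1],"offset":[[0,0,0],[0,0,0],[0,0,0],[0,0,0],[0,0,0]],"turn":[0.074,0.074,0,0,0]}'
python3 -c "
from h import *
go([.5432,.1622,.110],103.5)"
```

```text
clock: 7.08
ee_pos: [0.4965, 0.3215, 0.1763]
tcp_rot: [-0.001, -0.191, 0.982, -0.0]
contact_force: [0.7, 0.4, -1.3]
grip_width: 0.0098
finger_force: 30.0
clock: 7.5
ee_pos: [0.4968, 0.3216, 0.175]
tcp_rot: [-0.0, -0.119, 0.993, -0.0]
contact_force: [-0.7, 0.1, -1.1]
grip_width: 0.0101
finger_force: 30.0
off mm [  -7.5319 -165.8173   65.0199] yaw 103.66790834385942 tilt 0.05097661489028631 turn 0.0029
```

```bash

python3 -m creep '{"jaw":[1,1,1,1,1],"offset":[[-0.0015,-0.0332,0],[-0.0015,-0.0332,0],[-0.0015,-0.0332,0],[-0.0015,-0.0332,0],[-0.0015,-0.0332,0]],"turn":[0.003,0,0,0,0]}'
python3 -m creep '{"jaw":[1,1,1,1,1],"offset":[[0,0,0.03],[0,0,0.03],[0,0,0.005],[0,0,0],[0,0,0]],"turn":[0,0,0,0,0]}'
python3 - <<'E'
from h import *
d=grab('wrist','w5'); s=get_state(); print(s['ee_pos'],s['contact_force']); go([.5432,.1622,.0614],103.5)
cv2.imwrite('pics/w5b.png',cv2.resize(d['image'][130:280,175:375,::-1],None,fx=4,fy=4,interpolation=cv2.INTER_CUBIC))
E
```

```text
clock: 7.92
ee_pos: [0.5427, 0.1604, 0.175]
tcp_rot: [-0.0, -0.117, 0.993, -0.0]
contact_force: [0.5, -0.4, -0.5]
grip_width: 0.0099
finger_force: 30.0
clock: 8.33
ee_pos: [0.5429, 0.1623, 0.111]
tcp_rot: [-0.0, -0.117, 0.993, 0.0]
contact_force: [1.3, 0.3, -0.7]
grip_width: 0.0096
finger_force: 30.0
[0.5433 0.1624 0.1116] [ 0.203   0.149  -1.6432]
off mm [ 0.2411 -0.2066 50.1891] yaw 103.42233662788139 tilt 0.06709278188531403 turn -0.0014
```

View pics/w5b.png

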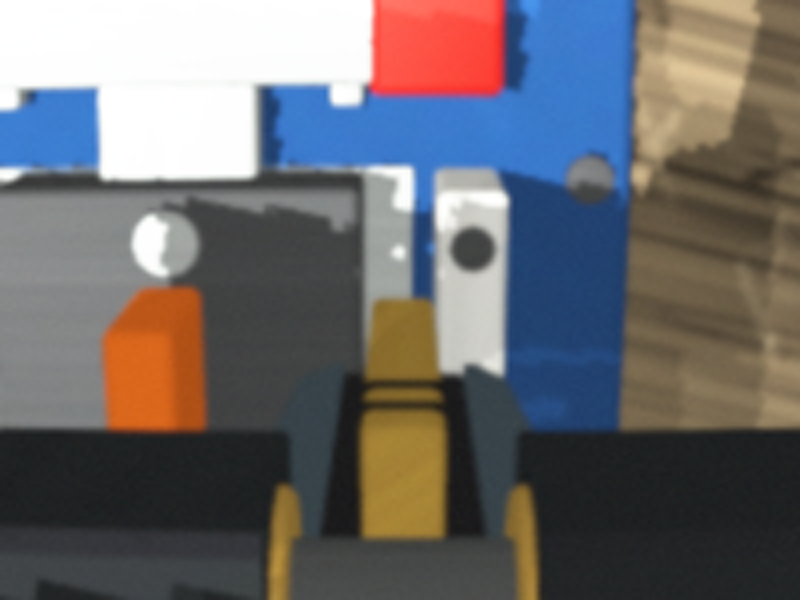

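The block's foot is at crop x 375–432. The gap runs from the shoe edge at 363 to the fence edge at 438, so the block sits about 0.4 mm too near the fence. I'll shift it and go down.

```bash

python3 -m creep '{"jaw":[1,1,1,1,1],"offset":[[0,-0.0004,0.008],[0,0,0.008],[0,0,0.008],[0,0,0.004],[0,0,0.004]],"turn":[0,0,0,0,0]}'
python3 -m creep '{"jaw":[1,1,1,1,1],"offset":[[0,0,0.004],[0,0,0.004],[0,0,0.003],[0,0,0.002],[0,0,0]],"turn":[0,0,0,0,0]}'
python3 -c "
from h import *
go([.5432,.1622,.0614],103.5); print(get_state()['contact_force'],get_state()['ft_torque'])"
```

```text
clock: 8.8
ee_pos: [0.5426, 0.1616, 0.0777]
tcp_rot: [-0.0, -0.116, 0.993, -0.0]
contact_force: [0.9, -0.8, -1.5]
grip_width: 0.0097
finger_force: 30.0
clock: 9.22
ee_pos: [0.5427, 0.1615, 0.065]
tcp_rot: [-0.0, -0.116, 0.993, -0.0]
contact_force: [-0.5, 0.0, -1.7]
grip_width: 0.0098
finger_force: 30.0
off mm [-0.6901  0.5223  3.6162] yaw 103.34951173001271 tilt 0.029825413341090994 turn -0.0026
[-0.5052  0.0244 -1.746 ] [0.0092 0.0317 0.0479]
```

```bash

python3 -m creep '{"jaw":[1,1,1],"offset":[[0,0,0.0015],[0,0,0.001],[0,0,0]],"turn":[0,0,0]}'
python3 -m creep '{"jaw":[1,1],"offset":[[0,0,0.001],[0,0,0]],"turn":[0,0]}'
python3 -m creep '{"jaw":[1,1],"offset":[[0,0,0.0006],[0,0,0]],"turn":[0,0]}'
```

```text
clock: 9.47
ee_pos: [0.5429, 0.1616, 0.0629]
tcp_rot: [0.0, -0.116, 0.993, -0.0]
contact_force: [-0.1, 0.3, -1.1]
grip_width: 0.0098
finger_force: 30.0
clock: 9.63
ee_pos: [0.5428, 0.1616, 0.0619]
tcp_rot: [0.0, -0.116, 0.993, 0.0]
contact_force: [-0.5, 0.1, -0.8]
grip_width: 0.0097
finger_force: 30.0
clock: 9.8
ee_pos: [0.5429, 0.1616, 0.0614]
tcp_rot: [0.0, -0.116, 0.993, -0.0]
contact_force: [0.7, -0.2, -0.5]
grip_width: 0.01
finger_force: 30.0
```

```bash

python3 -m creep '{"jaw":[1,1],"offset":[[0,0,0.0005],[0,0,0]],"turn":[0,0]}'
python3 -m creep '{"jaw":[1,1],"offset":[[0,0,0.0005],[0,0,0]],"turn":[0,0]}'
```

```text
clock: 9.97
ee_pos: [0.5429, 0.1616, 0.0614]
tcp_rot: [0.0, -0.116, 0.993, 0.0]
contact_force: [-3.2, -0.4, 11.0]
grip_width: 0.0102
finger_force: 30.0
clock: 10.13
ee_pos: [0.543, 0.1616, 0.0613]
tcp_rot: [0.0, -0.116, 0.993, -0.0]
contact_force: [-5.4, -1.0, 19.6]
grip_width: 0.0101
finger_force: 30.0
```

```bash

python3 -m creep '{"jaw":[1,1],"offset":[[0,0,-0.0008],[0,0,0]],"turn":[0,0]}'
python3 -m creep '{"jaw":[0.7,0.6,0.5,0.45,0.45],"offset":[[0,0,0],[0,0,0],[0,0,0],[0,0,0],[0,0,0]],"turn":[0,0,0,0,0]}'
python3 -m creep '{"jaw":[0.45,0.45,0.45,0.45,0.45],"offset":[[0,0,-0.01],[0,0,-0.02],[0,0,-0.03],[0,0,-0.03],[0,0,-0.03]],"turn":[0,0,0,0,0]}'
python3 - <<'E'
from h import *
d=load('w2'); 
go([.551,.1216,.1814],103.5)
E
```

```text
clock: 10.3
ee_pos: [0.5429, 0.1616, 0.0614]
tcp_rot: [0.0, -0.116, 0.993, 0.0]
contact_force: [-0.5, -0.4, 4.3]
grip_width: 0.0097
finger_force: 30.0
clock: 10.72
ee_pos: [0.5428, 0.1616, 0.061]
tcp_rot: [-0.0, -0.116, 0.993, -0.0]
contact_force: [1.1, -0.4, 0.3]
grip_width: 0.0253
finger_force: 0.0
clock: 11.13
ee_pos: [0.5425, 0.1615, 0.1831]
tcp_rot: [-0.0, -0.116, 0.993, -0.0]
contact_force: [1.1, -0.7, 0.5]
grip_width: 0.0251
finger_force: 0.0
off mm [  0.9438 -40.7783   1.7485] yaw 103.35181181413911 tilt 0.008236038150670155 turn -0.0026
```

```bash

python3 -m creep '{"jaw":[0.45,0.45,1,1,1],"offset":[[0,-0.036,0],[0.001,-0.037,0],[0,0,0],[0,0,0],[0,0,0]],"turn":[0,0,0,0,0]}'
python3 - <<'E'
from h import *
d=grab('side','s3'); go([.5584,.0905,.064],103.5); print(get_state()['grip_width'])
cv2.imwrite('pics/s3b.png',cv2.resize(d['image'][190:340,200:390,::-1],None,fx=4,fy=4,interpolation=cv2.INTER_CUBIC))
E
```

```text
clock: 11.55
ee_pos: [0.5586, 0.0904, 0.1815]
tcp_rot: [0.0, -0.116, 0.993, 0.0]
contact_force: [0.3, -0.1, -0.2]
grip_width: 0.0075
finger_force: 0.0
off mm [  0.1157  -0.3144 117.3712] yaw 103.35471087256047 tilt 0.014889869220116368 turn -0.0025
0.00393470753171328
```

View pics/s3b.png

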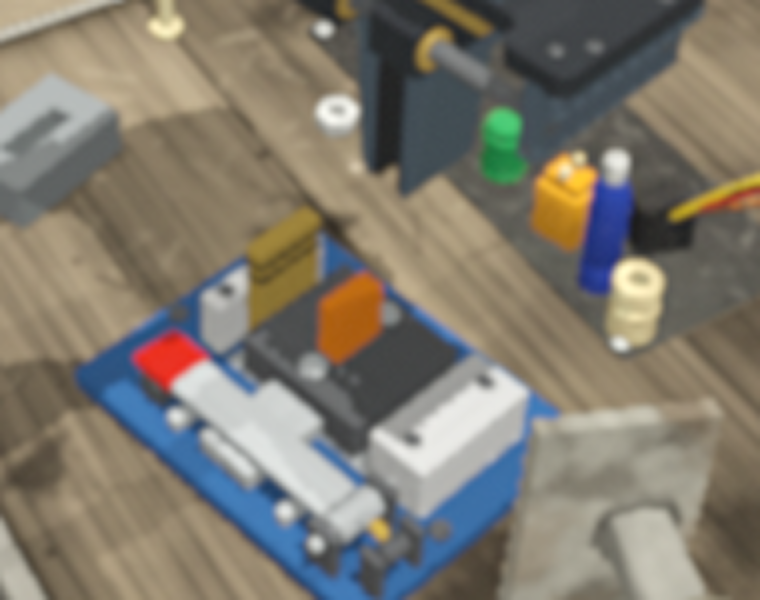

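The side view shows the strap shut, the block upright in the wide gap at (285,265) and the lug at (350,320). I'll descend behind the lug and push.

```bash

python3 -m creep '{"jaw":[1,1,1,1,1],"offset":[[0,0,0.03],[0,0,0.03],[0,0,0.03],[0,0,0.027],[0,0,0]],"turn":[0,0,0,0,0]}'
python3 -m creep '{"jaw":[1,1,1,1,1],"offset":[[0,0.003,0],[0,0.003,0],[0,0.002,0],[0,0.001,0],[0,0,0]],"turn":[0,0,0,0,0]}'
python3 -m creep '{"jaw":[1,1,1,1,1],"offset":[[0,0.001,0],[0,0.001,0],[0,0.001,0],[0,0.001,0],[0,0,0]],"turn":[0,0,0,0,0]}'
python3 -c "
from h import *
print(rot().T@get_state()['contact_force'])"
```

```text
clock: 12.02
ee_pos: [0.5557, 0.0912, 0.06]
tcp_rot: [-0.004, -0.117, 0.993, 0.0]
contact_force: [-2.3, -0.4, -0.4]
grip_width: 0.0006
finger_force: 0.0
clock: 12.43
ee_pos: [0.5572, 0.0995, 0.0653]
tcp_rot: [0.001, -0.116, 0.993, -0.0]
contact_force: [-0.1, -1.0, 0.3]
grip_width: 0.0004
finger_force: 0.0
clock: 12.85
ee_pos: [0.5556, 0.1031, 0.0641]
tcp_rot: [-0.0, -0.116, 0.993, 0.0]
contact_force: [-0.1, -0.2, -0.6]
grip_width: 0.0003
finger_force: 0.0
[ 0.0913 -0.1558  0.6397]
```

```bash

python3 -m creep '{"jaw":[1,1,1],"offset":[[0,0.001,0],[0,0.001,0],[0,0,0]],"turn":[0,0,0]}'
python3 -m creep '{"jaw":[1,1],"offset":[[0,0.001,0],[0,0,0]],"turn":[0,0]}'
python3 -m creep '{"jaw":[1,1],"offset":[[0,0.001,0],[0,0,0]],"turn":[0,0]}'
```

```text
clock: 13.1
ee_pos: [0.5552, 0.105, 0.0641]
tcp_rot: [-0.0, -0.116, 0.993, -0.0]
contact_force: [0.6, -0.0, 0.2]
grip_width: 0.0004
finger_force: 0.2
clock: 13.27
ee_pos: [0.555, 0.106, 0.0641]
tcp_rot: [-0.0, -0.116, 0.993, -0.0]
contact_force: [0.7, -1.0, -0.7]
grip_width: 0.0004
finger_force: 0.4
clock: 13.43
ee_pos: [0.5548, 0.1069, 0.0641]
tcp_rot: [0.0, -0.116, 0.993, -0.0]
contact_force: [0.0, -1.6, 0.4]
grip_width: 0.0005
finger_force: 0.8
```

```bash

python3 -m creep '{"jaw":[1,1,1],"offset":[[0,0.0007,0],[0,0.0006,0],[0,0,0]],"turn":[0,0,0]}'
python3 -m creep '{"jaw":[1,1,1],"offset":[[0,0.0005,0],[0,0,0],[0,0,0]],"turn":[0,0,0]}'
python3 -m creep '{"jaw":[1,1,1],"offset":[[0,0.0005,0],[0,0,0],[0,0,0]],"turn":[0,0,0]}'
```

```text
clock: 13.68
ee_pos: [0.5545, 0.108, 0.0641]
tcp_rot: [0.0, -0.116, 0.993, -0.0]
contact_force: [0.8, -2.9, -0.8]
grip_width: 0.0002
finger_force: 1.7
clock: 13.93
ee_pos: [0.5545, 0.1081, 0.0641]
tcp_rot: [0.0, -0.116, 0.993, -0.0]
contact_force: [1.9, -8.8, -1.5]
grip_width: 0.0004
finger_force: 3.9
clock: 14.18
ee_pos: [0.5545, 0.1082, 0.0641]
tcp_rot: [0.0, -0.116, 0.993, -0.001]
contact_force: [2.2, -11.8, -1.8]
grip_width: 0.0002
finger_force: 6.1
```

```bash

python3 -m creep '{"jaw":[1,1,1,1,1],"offset":[[0,-0.0001,0],[0,0,0],[0,0,0],[0,0,0],[0,0,0]],"turn":[0,0,0,0,0]}'
python3 - <<'E'
from h import *
fs=[]
for i in range(8): d=get_image('side'); fs.append(rot().T@get_state()['contact_force'])
fs=np.array(fs); print(fs.mean(0),fs.std(0))
try: red('side')
except ValueError: pass
d=grab('side','s4')
cv2.imwrite('pics/s4b.png',cv2.resize(d['image'][215:315,235:345,::-1],None,fx=6,fy=6,interpolation=cv2.INTER_CUBIC))
E
```

```text
clock: 14.6
ee_pos: [0.5545, 0.1082, 0.0641]
tcp_rot: [0.0, -0.116, 0.993, -0.001]
contact_force: [2.2, -12.5, -1.3]
grip_width: 0.0005
finger_force: 5.7
[  0.5402 -11.5118   1.7301] [0.7101 0.5208 0.466 ]
side 115 [0.4804 0.1535 0.0339] [0.4695 0.1422 0.0247] [0.4953 0.1648 0.0373]
```

View pics/s4b.png

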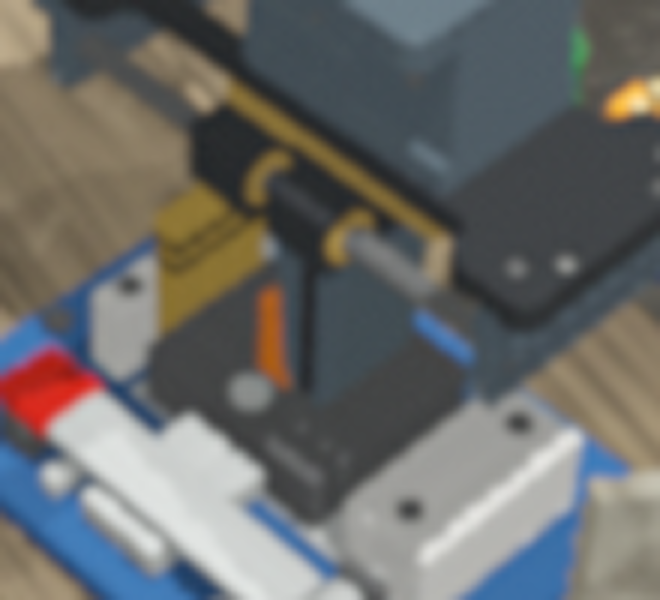

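The fingers bear on the lug, the block stands flush between shoe and fence, and the strap is shut. I'll trim the push slightly and hold it.

```bash

python3 -m creep '{"jaw":[1,1,1,1,1],"offset":[[0,-0.0002,0],[0,0,0],[0,0,0],[0,0,0],[0,0,0]],"turn":[0,0,0,0,0]}'
python3 - <<'E'
from h import *
fs=[]
for i in range(8): d=get_image('side'); fs.append(rot().T@get_state()['contact_force'])
m=np.array(fs).mean(0); print(m)
if 8.5<-m[1]<11.5: print(sign_off())
E
```

```text
clock: 15.52
ee_pos: [0.5545, 0.1082, 0.0641]
tcp_rot: [0.0, -0.116, 0.993, -0.0]
contact_force: [2.2, -8.9, -1.1]
grip_width: 0.0003
finger_force: 4.8
[ 0.7341 -9.6597  1.5704]
the job is handed in; nothing more can be done
None
```

The job is done and handed in at about 16 s: the strap is snapped shut, the block stands in the wide gap and looks flush with shoe and fence, and the arm is holding about 9.7 N on the lug.

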